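# Click the red-banded socket onto the ratchet

### The job

We bolt our banner stands together at this craft stall: fit the big red-banded socket to the ratchet for me. Take it off the rail, set it on the ratchet's upturned square drive, turn it until the square lets it drop on, push it down until the ball clicks and it sits fully home on the head, then let go. Don't force it (the ratchet must never feel more than 50 N; a few newtons to search and a firm push to click are plenty), and leave the other sockets, the wooden disc and the twine spool where they are.

Things in the scene. Friction and masses are not known exactly. Their poses are not given: they have to be found in the camera images.
- socket_red: Socket to fit: chrome, red band round its top rim, the largest: 33 mm diameter, 44 mm tall, about 0.17 kg. Origin: centre of its underside (drive end), z up. In the underside a square hole, 14.2 mm wide, 16 mm deep, its sides along the socket's x and y axes, a dimple (with a lead-in) in each wall, so any quarter turn fits. Hex opening faces up. Grip it 18 to 44 mm above its underside.
- socket_blue: Bystander socket on the rail, 27 mm diameter, 40 mm tall, blue band. Origin: centre of its underside.
- socket_green: Bystander socket on the rail, 25 mm diameter, 38 mm tall, green band. Origin: centre of its underside.
- rail: Fixed aluminium socket rail, 242 mm long (its y axis), 40 mm wide. Origin: centre of its underside. Upright square studs at y = -68, 0, 68 mm carry the sockets in any order, undersides 12 mm above the table; studs rise 13 mm more into them. A spring clip holds each (straight pull of about 4 N frees it). Each socket's x axis starts parallel to the rail's.
- ratchet: Chrome ratchet, black and orange grip, fixed in a black tray (76 mm wide, 18 mm high), square drive pointing straight up. Origin: on the table under the drive's axis; handle runs 253 mm along +x, nothing but the drive higher than 36 mm. The drive can stand at ANY angle about its axis, which is not measured (look or feel), and is held by its pawl (1 N m to turn it).
- seat (a point): Shoulder of the drive, on its axis, 36 mm above the table; axes as ratchet. The fully home socket's underside rests here, with up to 1 mm of play. A spring ball in one face of the drive, centred 7 mm above the shoulder, stops the socket about 8 mm up; about 10 N (8 to 15 N) more clicks it home, about 8 N would pull it off again.
- drive_tip (a point): Top of the square drive on its axis, 51 mm above the table, 15 mm above the shoulder. The square is 12.7 mm wide with a bevelled tip 11 mm across. The socket goes no more than about 3 mm down over it until its square is within about 7 degrees of the drive's; then it drops until the ball stops it.
- disc: Bystander: loose wooden disc, 90 mm across, 4 mm thick, flat on the table. Origin: centre of its underside.
- spool: Bystander: loose upright spool of twine, 60 mm diameter, 80 mm tall. Origin: centre of its underside.
Things that resemble listed ones, but are neither listed nor needed, are in the scene too. What is shaped like the socket_red but orange is not meant. Several things look just like the rail: the one meant starts farthest to the robot's left.

How it is judged (in metres and radians):
On the way:
1. the red-banded socket has been pulled up off its rail stud (z of socket_red in the frame of rail above 0.035 m), for 0.1 s.
At the end, for the whole second after the job is handed in: The red-banded socket is clicked home on the ratchet: underside within 1.6 mm of the drive's shoulder, within 2.5 mm of its axis, upright within 0.06 rad, at rest and released; the other two sockets within 10 mm, disc and spool within 20 mm of their starts (z of socket_red in the frame of seat between -0.0016 and 0.0016 m and horizontal distance between socket_red and seat below 0.0025 m and angle between socket_red's own z axis and vertical below 0.06 rad and linear speed of socket_red below 0.01 m/s and distance of each of socket_blue, socket_green from where it was at the start of the episode below 0.01 m and distance of each of disc, spool from where it was at the start of the episode below 0.02 m); the robot touches nothing.
It fails at once if the ratchet is pushed with more than 50 N (contact force between ratchet and anything else above 50 N).
It fails at once if another socket is displaced by more than 10 mm (distance of any of socket_blue, socket_green from where it was at the start of the episode above 0.01 m).
It fails at once if the disc or the spool is displaced by more than 20 mm (distance of any of disc, spool from where it was at the start of the episode above 0.02 m).
It also fails if it takes over 72 s, if anything falls off the work surface, if the arm or the gripper's body presses on something with over 40 N, if the wrist force passes 120 N, or if a joint passes its speed limit or range.

### The arm

A 6-joint arm with a two-finger parallel gripper is mounted at the origin on the work surface. World frame = base frame: x ahead of the robot, y to its left, z up, the work surface at z = 0. Lengths are in mm, angles in rad, forces in N, time in s.
With the tool pointing down it reaches from about 275 to 750 mm from the base axis. Payload 10.2 kg.
Tool frame: the origin (TCP) lies where the fingers leave the gripper's body, on its centre line; the fingertips stand 73 mm ahead of it and the grasp point (between the pads) lies 54 mm ahead of it; z points along the fingers, y is the line along which they close (so a half turn about z gives the same grasp; the last joint's range is limited). The gripper opens to 85 mm and grips with 20 to 120 N. Pads are 22 mm wide; open, the fingers measure 114 mm over their backs; the gripper's body (76 mm by 85 mm) begins 54 mm behind the grasp point. The pads swing forward as they close: fully open they stand 13 mm farther back than shut.
Start: joints at [1.075, 0.313, 1.498, -0, 1.331, -0.223], TCP at [141.463, 505.589, 303.894] pointing down, gripper open.
Joint ranges: [-2.94, 2.94], [-0.97, 2.17], [0.19, 2.56], [-1.23, 4.37], [0.02, 3.11], [-2.88, 2.88]. Speed limits (rad/s): [2.39, 2.39, 3.01, 3.14, 3.14, 3.14].

### API

Orientations are given as a unit quaternion [w, x, y, z].
In Python, from rig import ctrl gives the robot as it stands.
- The arm moves only by the shell command python3 -m creep 'ROWS' [OPENING] [FORCE]. ROWS is JSON, a list that holds one entry, the list of rows, each a list of 6 numbers: the shift along the world's x, y, z in units of 25 mm (1.0 is 25 mm), then the turn, a rotation vector about the world's x, y, z in units of 5 degrees (1.0 is 5 degrees). In form: [[[x, y, z, ax, ay, az], ...]]. A call has 1 to 20 rows; each row is the pose to reach, as a shift and turn from the pose commanded when the call began; what a row does not reach only later rows make up. A row lasts 1/12 s, in which the tool goes at most 41.7 mm and 7.16 degrees, less where a joint would pass 70% of its speed; a pose out of reach is approached as far as the arm can. A call with a gripper value outside its range is refused whole. OPENING is the finger opening in mm, from 0 to 85.4, set as the call begins (- or left out, the last holds). The fingers move at their own pace and stop on an object; FORCE is the grip in N (left out, the last holds). Time passes only in rows, so rows that repeat a pose let the fingers close. It gives the time, the measured TCP pose, the force, the opening and the grip force at its end, in the units of the state.
- ctrl.sense(): the state, without advancing time (a new reading comes with each control period).
- ctrl.capture(name): name is "scene" or "side" or "wrist"; returns a dict with "image" (384x512x3 uint8, red, green, blue), "fx", "fy", "cx", "cy" (pixels), "k1" (the pictures are not rectified: a ray, as slopes to the right and down, at radius r is drawn at 1 + k1 r^2 times it, then the intrinsics apply), "R" (3x3) and "t" (3): a world point X has camera coordinates R X + t. Camera axes: x right, y down, z forward; pixel columns grow to the right and rows downward; lengths in mm; the calibration is good to about 2 mm. A picture is of the moment at which its call begins. There is no depth.
- ctrl.finish_job(): hands the job in; it is judged then, once.
The state is a dict: "time_s": time; "joints": joint angles; "dq": joint speeds; "tau": joint torques, N m; "eef_pos": TCP position; "ee_rot": TCP orientation; "force": force on the tool from outside, world axes, zero at the start; "wrist_torque": the same for the moment, N m; "grip_width": opening from 0.0 (shut) to 1.0 (fully open); "grip_force": force on a finger pad.
Only numpy, scipy, OpenCV 4.12 (cv2) and the standard library are available. Lean on these libraries where they do the work, as an engineer would, in place of code of your own. Each camera call takes 0.05 s, during which the arm holds its last target. There are 200 camera calls.

## Working session

There is one attempt and no reset: what is moved stays moved. The work goes in short steps, Python scripts to look and compute and a shell command to move; the robot and the scene stay as the last step left them, time stands still between calls to the robot, and variables do not carry over. Pictures are saved under pics/ and viewed, at most 10 in all, crops included, and the job is handed in when it is done.

```bash
mkdir -p pics; cat > h.py <<'E'
import numpy as np, cv2, pickle
from rig import ctrl
def cap(n, f):
    c=ctrl.capture(n); cv2.imwrite(f'pics/{f}.png',cv2.cvtColor(c['image'],cv2.COLOR_RGB2BGR)); pickle.dump(c,open(f'pics/{f}.pkl','wb')); return c
def load(f): return pickle.load(open(f'pics/{f}.pkl','rb'))
def K(c): return np.array([[c['fx'],0,c['cx']],[0,c['fy'],c['cy']],[0,0,1.]]), np.array([c['k1'],0,0,0,0.])
def ray(c,u,v):
    k,d=K(c); p=cv2.undistortPoints(np.array([[[u,v]]],float),k,d)[0,0]
    R=np.array(c['R']);t=np.array(c['t']); return -R.T@t, R.T@np.array([p[0],p[1],1])
def at(c,u,v,z):
    o,r=ray(c,u,v); return o+r*(z-o[2])/r[2]
def proj(c,X):
    k,d=K(c); R=np.array(c['R'],float); return cv2.projectPoints(np.array(X,float).reshape(-1,1,3),cv2.Rodrigues(R)[0],np.array(c['t'],float),k,d)[0][:,0]
E
python3 - <<'E'
from h import *
a=[cap(n,n+'0')['image'] for n in('scene','side','wrist')]
for n in('scene','side','wrist'):
    c=load(n+'0'); print(n,c['fx'],c['k1'],-np.array(c['R']).T@c['t'])
im=np.vstack([np.hstack(a[:2]),np.hstack([a[2],a[2]*0])])[:,:,::-1]
cv2.imwrite('pics/all.png',cv2.resize(im,(800,600),interpolation=cv2.INTER_AREA))
s=ctrl.sense();print(s['time_s'],s['eef_pos'],s['ee_rot'],s['force'],s['grip_width'])
E
```

```text
scene 392.6151926167451 -0.008012140131801751 [1256.09492597  126.51985849  587.36341618]
side 441.5075167173262 -0.1190954478293685 [-153.85741731 -593.59989526  747.51240707]
wrist 290.4413600855046 -0.07098484880955919 [ 76.65370749 522.69741392 373.30462935]
0.15 [141.39393632 505.47470652 303.47277839] [-1.73262660e-04  1.35976264e-01  9.90711974e-01 -4.58151904e-04] [ 0.08689605 -0.14420116  0.95778245] 0.9997255338811923
```

View pics/all.png

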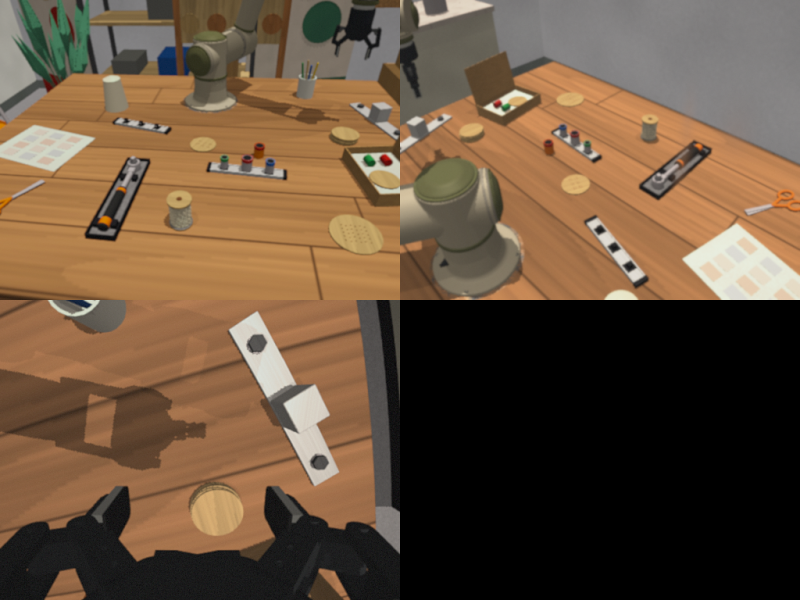

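The scene image shows the loaded rail at quarter-scale (247,170), an empty rail at (142,125), an orange socket at (259,150), the ratchet at (130,165), and the spool at (179,210). Next I'll enlarge the rail area to confirm which is meant.

```bash
python3 - <<'E'
from h import *
a=load('scene0')['image'][170:240,255:385]; b=load('side0')['image'][145:245,170:300]; c=load('side0')['image'][170:260,300:400]
r=lambda i,w,h:cv2.resize(i,(w,h),interpolation=cv2.INTER_CUBIC)
im=np.vstack([r(a,520,280),np.hstack([r(b,400,308),r(c,342,308)])[:, :520*0+742]] if 0 else [np.hstack([r(a,520,280),np.zeros((280,222,3),np.uint8)]),np.hstack([r(b,400,308),r(c,342,308)])])
cv2.imwrite('pics/crop1.png',im[:,:,::-1])
E
```

```text
(no output)
```

View pics/crop1.png

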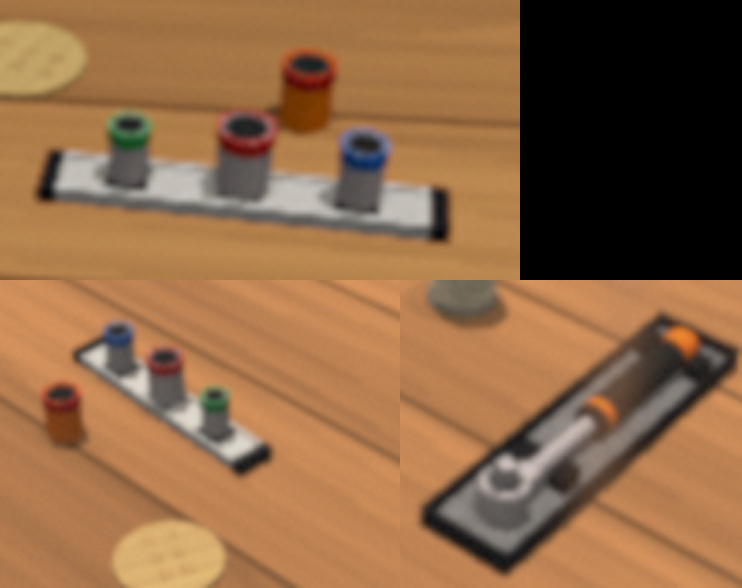

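The task socket is the chrome, red-banded one in the middle of the loaded rail: scene (316,203), side (224,171). The orange-bodied lookalike stands off the rail at scene (332,188). The loaded rail also lies farther to +y (left) than the empty one, so it is the one meant. Next I'll work out positions.

```bash
python3 - <<'E'
from h import *
s=load('scene0');d=load('side0')
print('red',at(s,316.5,203.2,56),at(d,224,171,56))
print('drive',at(d,331,223.5,51))
print('railends z12 scene',at(s,255+52/4,170+175/4,6),at(s,255+440/4,170+213/4,6))
print('railends side',at(d,170+90/3.077,145+75/3.08,6),at(d,170+252/3.077,145+180/3.08,6))
print('blue/green scene',at(s,255+364/4,170+145/4,52),at(s,255+129/4,170+125/4,50))
print('orange',at(s,255+308/4,170+65/4,44))
print('ratchet head/handle side', at(d,300+106/3.42,170+195/3.42,36), at(d,300+282/3.42,170+60/3.42,30))
print('scene handle', at(s,106*1.28,222*1.28,25), at(s,135*1.28,162*1.28,45))
print('spool',at(s,179*1.28,197*1.28,80))
E
```

```text
red [515.38044615 160.40371359  56.        ] [502.15442362 154.19984399  56.        ]
drive [ 528.17677961 -184.97386878   51.        ]
railends z12 scene [500.23767799  46.61538482   6.        ] [515.69628587 275.68423913   6.        ]
railends side [506.20362875 268.79524966   6.        ] [495.85332032  43.95605803   6.        ]
blue/green scene [515.68288597 227.37294353  52.        ] [505.34560295  92.81839775  50.        ]
orange [422.71652987 199.64196969  44.        ]
ratchet head/handle side [ 532.52286444 -183.58276197   36.        ] [ 762.48007985 -191.17236182   30.        ]
scene handle [ 768.68106242 -180.79487569   25.        ] [ 547.03568738 -172.57506805   45.        ]
spool [721.30363914  -4.18925646  80.        ]
```

```bash
python3 -m creep '[[[14.6,-13.6,-2,0,0,-15.6],[14.6,-13.6,-2,0,0,-15.6],[14.6,-13.6,-2,0,0,-15.6],[14.6,-13.6,-2,0,0,-15.6],[14.6,-13.6,-2,0,0,-15.6],[14.6,-13.6,-2,0,0,-15.6],[14.6,-13.6,-2,0,0,-15.6],[14.6,-13.6,-2,0,0,-15.6],[14.6,-13.6,-2,0,0,-15.6],[14.6,-13.6,-2,0,0,-15.6],[14.6,-13.6,-2,0,0,-15.6],[14.6,-13.6,-2,0,0,-15.6],[14.6,-13.6,-2,0,0,-15.6],[14.6,-13.6,-2,0,0,-15.6],[14.6,-13.6,-2,0,0,-15.6],[14.6,-13.6,-2,0,0,-15.6],[14.6,-13.6,-2,0,0,-15.6],[14.6,-13.6,-2,0,0,-15.6],[14.6,-13.6,-2,0,0,-15.6],[14.6,-13.6,-2,0,0,-15.6]]]'
python3 - <<'E'
from h import *
c=cap('wrist','w1'); print(ctrl.sense()['eef_pos'],ctrl.sense()['ee_rot'],ctrl.sense()['joints'],-np.array(c['R']).T@c['t'],np.array(c['R'])[2])
E
```

```text
time_s: 1.82
eef_pos: [506.2, 166.0, 254.0]
ee_rot: [0.0, 0.729, 0.685, 0.0]
force: [0.5, -0.2, -0.1]
grip_width: 0.997
grip_force: 0.0
[506.29613981 165.87596071 254.0020853 ] [4.56001122e-05 7.28950542e-01 6.84566361e-01 5.25180082e-05] [ 9.65459654e-02  3.73243929e-01  1.54850245e+00 -8.52025560e-06
  1.21970740e+00  1.59327914e-01] [509.48794056 231.49733601 323.94453979] [-0.01670589 -0.26200084 -0.96492304]
```

View pics/w1.png

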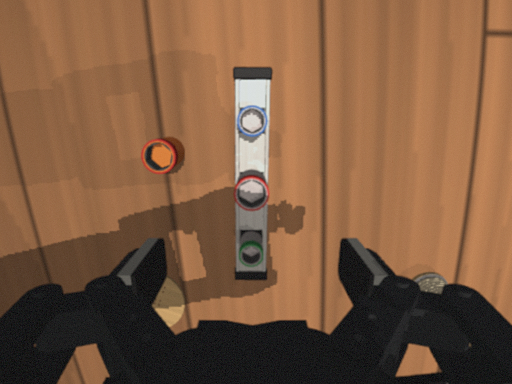

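The wrist view shows the red-rimmed socket at (252,193), between blue (252,121) and green (251,253). The orange one is off the rail at (160,156).

```bash
python3 - <<'E'
from h import *
c=load('w1'); hsv=cv2.cvtColor(c['image'],cv2.COLOR_RGB2HSV)
def ring(lo,hi,x0,x1,y0,y1,z):
    m=cv2.inRange(hsv,lo,hi)[y0:y1,x0:x1]; p=cv2.findNonZero(cv2.convexHull(cv2.findNonZero(m)) is not None and m)
    (e,ax,an)=cv2.fitEllipse(cv2.convexHull(p)); u,v=e[0]+x0,e[1]+y0
    print(u,v,ax,len(p),at(c,u,v,z))
import sys
ring((172,90,60),(180,255,255),225,280,165,220,56)
ring((100,100,60),(125,255,255),225,280,95,145,52)
ring((55,90,40),(85,255,255),225,280,235,270,50)
print(at(c,252,68,12),at(c,251.5,278,12))
print(at(c,237,150,12),at(c,266,150,12))
E
```

```text
253.594388961792 192.5799217224121 (33.623470306396484, 39.122859954833984) 8 [506.43744034 160.2494782   56.        ]
251.60271453857422 120.64533996582031 (29.743772506713867, 30.850496292114258) 97 [508.62624029 227.04824157  52.        ]
250.9704532623291 251.4052619934082 (21.330202102661133, 22.4307804107666) 96 [499.90732911  95.88015732  50.        ]
[512.08961848 278.36084378  12.        ] [497.00974656  41.44014695  12.        ]
[491.01246926 196.72730607  12.        ] [522.0054573  194.83649206  12.        ]
```

```bash
python3 -m creep '[[[-0.06,-0.21,-2,0,0,0],[-0.06,-0.21,-4,0,0,0],[-0.06,-0.21,-5,0,0,0],[-0.06,-0.21,-5.6,0,0,0],[-0.06,-0.21,-6,0,0,0],[-0.06,-0.21,-6.24,0,0,0],[-0.06,-0.21,-6.24,0,0,0],[-0.06,-0.21,-6.24,0,0,0]]]' 60
python3 -m creep '[[[0,0,0,0,0,0],[0,0,0,0,0,0],[0,0,0,0,0,0],[0,0,0,0,0,0],[0,0,0,0,0,0],[0,0,0,0,0,0]]]' 30 50
python3 -m creep '[[[0,0,0,0,0,0],[0,0,0,0,0,0]]]'
```

```text
time_s: 2.53
eef_pos: [505.6, 160.5, 99.0]
ee_rot: [0.001, 0.729, 0.684, 0.001]
force: [-0.2, -0.1, 0.6]
grip_width: 0.707
grip_force: 0.0
time_s: 3.03
eef_pos: [505.5, 160.4, 99.2]
ee_rot: [0.001, 0.729, 0.684, 0.001]
force: [-0.7, -0.6, 6.3]
grip_width: 0.368
grip_force: 49.1
time_s: 3.2
eef_pos: [505.4, 160.4, 99.1]
ee_rot: [0.001, 0.729, 0.684, 0.001]
force: [-2.1, 0.6, 6.0]
grip_width: 0.371
grip_force: 49.1
```

```bash
python3 -m creep '[[[0,0,0.2,0,0,0],[0,0,0.4,0,0,0],[0,0,0.7,0,0,0],[0,0,1.2,0,0,0],[0,0,2,0,0,0],[0,0,3,0,0,0],[0,0,4,0,0,0],[0,0,4.4,0,0,0],[0,0,4.4,0,0,0]]]'
python3 - <<'E'
from h import *
c=cap('wrist','w2');b=cap('side','s2')
im=np.hstack([c['image'][180:384,120:392],cv2.resize(b['image'][110:210,170:300],(265,204))])
cv2.imwrite('pics/v2.png',cv2.resize(im,(800,304))[:,:,::-1]); s=ctrl.sense();print(s['eef_pos'],s['grip_width'],s['joints'])
E
```

```text
time_s: 3.95
eef_pos: [505.6, 160.5, 210.3]
ee_rot: [0.001, 0.729, 0.684, 0.002]
force: [0.0, -0.9, -1.5]
grip_width: 0.37
grip_force: 50.0
[504.55153174 160.30155751 207.1163202 ] 0.3710474484045854 [8.61288448e-02 4.18736767e-01 1.61515776e+00 2.82470789e-05
 1.10878815e+00 1.49515287e-01]
```

View pics/v2.png

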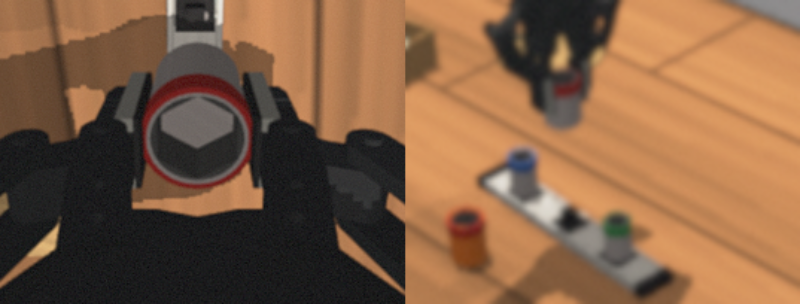

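The socket is held between the pads, its rim at about (252,265) in the wrist image, and the other sockets are undisturbed. Now I'll move the camera over the drive.

```bash
python3 -m creep '[[[0.9,-16.2,0,0,0,0.7],[0.9,-16.2,0,0,0,0.7],[0.9,-16.2,0,0,0,0.7],[0.9,-16.2,0,0,0,0.7],[0.9,-16.2,0,0,0,0.7],[0.9,-16.2,0,0,0,0.7],[0.9,-16.2,0,0,0,0.7],[0.9,-16.2,0,0,0,0.7],[0.9,-16.2,0,0,0,0.7],[0.9,-16.2,0,0,0,0.7],[0.9,-16.2,0,0,0,0.7],[0.9,-16.2,-1,0,0,0.7],[0.9,-16.2,-2,0,0,0.7],[0.9,-16.2,-2.2,0,0,0.7],[0.9,-16.2,-2.2,0,0,0.7],[0.9,-16.2,-2.2,0,0,0.7],[0.9,-16.2,-2.2,0,0,0.7]]]'
python3 - <<'E'
from h import *
c=cap('wrist','w3'); s=ctrl.sense();print(s['eef_pos'],s['ee_rot'],s['joints'],-np.array(c['R']).T@c['t'])
p=proj(c,[528,-185,51])[0];print(p)
x,y=map(int,p); x0=max(x-70,0);y0=max(y-60,0)
z=c['image'][y0:y0+105,x0:x0+140];print(x0,y0)
cv2.imwrite('pics/v3.png',np.vstack([cv2.resize(z,None,fx=4,fy=4,interpolation=cv2.INTER_CUBIC)])[:,:,::-1])
E
```

```text
time_s: 5.47
eef_pos: [527.9, -244.7, 154.0]
ee_rot: [0.001, 0.708, 0.706, 0.0]
force: [0.2, -0.4, -1.3]
grip_width: 0.376
grip_force: 50.1
[ 527.93134951 -244.77134257  154.15711468] [1.03836596e-03 7.07821326e-01 7.06390727e-01 1.81046771e-04] [-6.35367919e-01  5.87128682e-01  1.49903120e+00  5.23419188e-05
  1.05332520e+00 -6.33370589e-01] [ 527.08236604 -179.0096144   223.84729847]
[253.47242038 125.84200193]
183 65
```

View pics/v3.png

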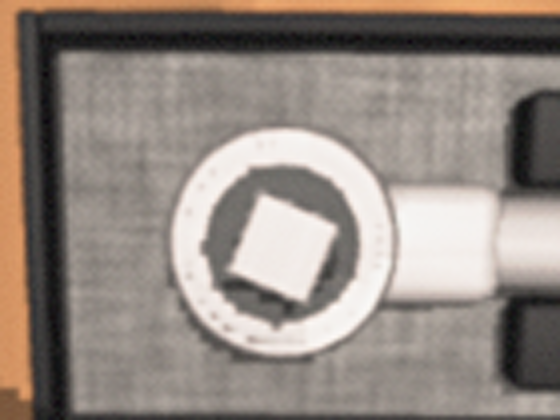

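The crop shows the drive's square centred near full-image (254,127), clearly rotated, with its corners visible. I'll compute its pose and angle, and the held socket's offset.

```bash
python3 - <<'E'
from h import *
c=load('w3')
q=np.array([[262,193],[336,226],[305,303],[232,272]])/4+[182.6,64.6]
P=np.array([at(c,u,v,50) for u,v in q]); print(P.round(1)); e=np.roll(P,-1,0)-P
print('centre',P.mean(0),'len',np.linalg.norm(e,axis=1),'ang',np.degrees(np.arctan2(e[:,1],e[:,0]))%90)
print('head',at(c,182.6+284/4,64.6+242/4,36))
i=c['image'].astype(int); m=((i[...,0]>90)&(i[...,0]>2.0*i[...,1])&(i[...,0]>2*i[...,2])).astype(np.uint8); m[:200]=0;m[320:]=0;m[:,:200]=0;m[:,310:]=0
p=cv2.convexHull(cv2.findNonZero(m)); print(cv2.boundingRect(p),m.sum()); e=cv2.fitEllipse(p);print(e)
z=154-43.1
print('rim',at(c,*e[0],z), 'edges',at(c,cv2.boundingRect(p)[0],e[0][1],z),at(c,sum(cv2.boundingRect(p)[::2]),e[0][1],z),'tcp',[527.9,-244.8])
E
```

```text
[[ 524.9 -177.6   50. ]
 [ 535.7 -182.3   50. ]
 [ 531.2 -193.5   50. ]
 [ 520.4 -188.9   50. ]]
centre [ 528.04408101 -185.58489008   50.        ] len [11.74389377 12.00312032 11.67483763 12.13694763] ang [66.53280422 68.17412011 67.17916595 68.48568374]
head [ 528.15986875 -185.05956368   36.        ]
(216, 230, 73, 77) 1136
((252.04917907714844, 268.1361083984375), (76.52891540527344, 76.8624267578125), 53.883750915527344)
rim [ 527.1242994  -243.23971895  110.9       ] edges [ 511.40930656 -243.27124241  110.9       ] [ 543.23547361 -243.2910769   110.9       ] tcp [527.9, -244.8]
```

```bash
python3 -m creep '[[[0.02,1,0,0,0,-1.4],[0.02,1.8,0,0,0,-2.8],[0.02,2.35,0,0,0,-4.2],[0.02,2.35,-0.2,0,0,-4.5],[0.02,2.35,-0.4,0,0,-4.5],[0.02,2.35,-0.5,0,0,-4.5],[0.02,2.35,-0.5,0,0,-4.5]]]'
python3 -m creep '[[[0,0,-0.05,0,0,0],[0,0,-0.1,0,0,0],[0,0,-0.15,0,0,0],[0,0,-0.2,0,0,0],[0,0,-0.2,0,0,0]]]'
python3 -m creep '[[[0,0,-0.04,0,0,0],[0,0,-0.08,0,0,0],[0,0,-0.12,0,0,0],[0,0,-0.12,0,0,0]]]'
```

```text
time_s: 6.1
eef_pos: [527.9, -186.2, 140.2]
ee_rot: [-0.0, 0.832, 0.555, -0.0]
force: [-0.8, 0.2, -1.1]
grip_width: 0.37
grip_force: 50.1
time_s: 6.52
eef_pos: [528.4, -186.4, 136.9]
ee_rot: [0.001, 0.832, 0.555, 0.0]
force: [-3.2, 1.0, 10.7]
grip_width: 0.372
grip_force: 51.8
time_s: 6.85
eef_pos: [528.4, -185.4, 132.7]
ee_rot: [0.0, 0.832, 0.555, 0.001]
force: [2.2, 4.6, -0.1]
grip_width: 0.37
grip_force: 50.3
```

It has engaged: the underside is about 5.4 mm below the tip, at low force. I'll keep going to the ball.

```bash
python3 -m creep '[[[0,0,-0.04,0,0,0],[0,0,-0.08,0,0,0],[0,0,-0.08,0,0,0]]]'
python3 -m creep '[[[0,0,-0.04,0,0,0],[0,0,-0.08,0,0,0],[0,0,-0.08,0,0,0]]]'
```

```text
time_s: 7.1
eef_pos: [528.5, -185.4, 130.7]
ee_rot: [0.0, 0.832, 0.555, 0.001]
force: [3.5, 4.6, 0.0]
grip_width: 0.369
grip_force: 50.3
time_s: 7.35
eef_pos: [529.0, -185.6, 129.0]
ee_rot: [0.001, 0.832, 0.555, 0.002]
force: [4.9, 5.2, -0.2]
grip_width: 0.373
grip_force: 50.4
```

```bash
python3 -m creep '[[[0.02,0.02,-0.04,0,0,0],[0.03,0.03,-0.08,0,0,0],[0.03,0.03,-0.08,0,0,0]]]'
python3 -m creep '[[[0,0,-0.04,0,0,0],[0,0,-0.08,0,0,0],[0,0,-0.08,0,0,0]]]'
```

```text
time_s: 7.6
eef_pos: [529.1, -185.3, 126.3]
ee_rot: [0.001, 0.832, 0.555, 0.0]
force: [5.8, 0.6, -3.7]
grip_width: 0.371
grip_force: 50.1
time_s: 7.85
eef_pos: [528.3, -184.9, 123.9]
ee_rot: [-0.001, 0.832, 0.555, -0.0]
force: [1.5, 2.8, -2.0]
grip_width: 0.371
grip_force: 50.2
```

```bash
python3 -m creep '[[[0,0,-0.03,0,0,0],[0,0,-0.06,0,0,0],[0,0,-0.06,0,0,0]]]'
python3 -m creep '[[[0,0,-0.03,0,0,0],[0,0,-0.06,0,0,0],[0,0,-0.06,0,0,0]]]'
```

```text
time_s: 8.1
eef_pos: [528.4, -184.9, 123.2]
ee_rot: [-0.001, 0.832, 0.555, -0.0]
force: [-2.0, 3.7, 4.2]
grip_width: 0.374
grip_force: 51.0
time_s: 8.35
eef_pos: [528.5, -185.0, 123.1]
ee_rot: [-0.0, 0.832, 0.555, -0.0]
force: [-7.3, 5.6, 18.9]
grip_width: 0.372
grip_force: 52.4
```

It bottomed at TCP 123.1, where the underside is at the 36 mm shoulder. I'll relax, open, and lift.

```bash
python3 -m creep '[[[0,0,0.04,0,0,0],[0,0,0.04,0,0,0]]]'
python3 -m creep '[[[0,0,0,0,0,0],[0,0,0,0,0,0],[0,0,0,0,0,0],[0,0,0,0,0,0],[0,0,0,0,0,0],[0,0,0,0,0,0]]]' 65
python3 -m creep '[[[0,0,1,0,0,0],[0,0,2,0,0,0],[0,0,3,0,0,0],[0,-2.5,4,0,0,0],[0,-2.5,4,0,0,0],[0,-2.5,4,0,0,0],[0,-2.5,4,0,0,0]]]'
python3 - <<'E'
from h import *
c=cap('wrist','w4');b=cap('side','s4')
X=[[528.1,-185.3,z] for z in(80,36)]; print(proj(b,X),proj(c,X))
x,y=proj(b,X)[0].astype(int)
im=np.hstack([cv2.resize(c['image'],(512,384)),cv2.resize(b['image'][y-40:y+60,x-35:x+40],(288,384),interpolation=cv2.INTER_CUBIC)])
cv2.imwrite('pics/v4.png',im[:,:,::-1]);print(x-35,y-40)
E
```

```text
time_s: 8.52
eef_pos: [528.5, -185.0, 123.1]
ee_rot: [-0.0, 0.832, 0.555, -0.0]
force: [-3.8, 4.6, 9.8]
grip_width: 0.372
grip_force: 51.2
time_s: 9.02
eef_pos: [528.7, -185.2, 122.3]
ee_rot: [-0.0, 0.832, 0.555, -0.0]
force: [-0.2, 0.1, -0.5]
grip_width: 0.764
grip_force: 0.0
time_s: 9.6
eef_pos: [528.5, -248.6, 222.6]
ee_rot: [0.0, 0.833, 0.554, 0.0]
force: [0.5, 0.5, -0.5]
grip_width: 0.762
grip_force: 0.0
[[332.27160039 214.26839931]
 [330.49669505 228.26600931]] [[218.1549635  125.74117924]
 [223.93471251 123.97679377]]
297 174
```

View pics/v4.png

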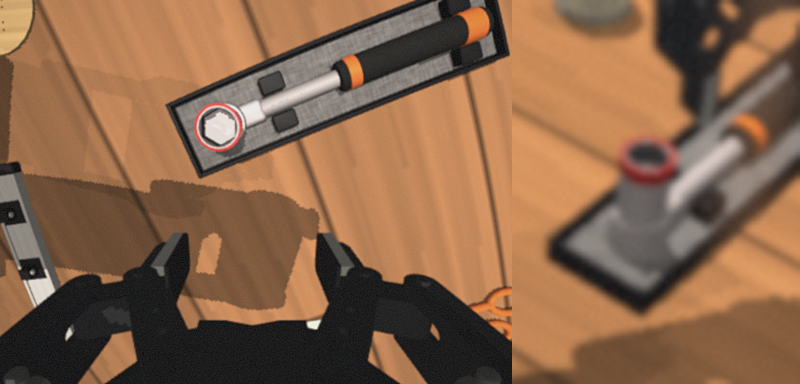

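The wrist view shows the socket upright on the head at (219,127). In the side view its rim is at (332.4,215.1), against (332.3,214.3) predicted for fully home; stuck on the ball it would be about 2.5 px higher. It is seated and released, so I'll hand in.

```bash
python3 -c "
from rig import ctrl
print(ctrl.finish_job())"
```

```text
the job is handed in; nothing more can be done
None
```

The red-banded socket is fully home on the ratchet drive and released, and I handed the job in at about 10 s. The highest force I read while seating it was about 19 N, against the 50 N limit; I didn't see a separate force peak for the click, so that rests on the final height and the last side picture.

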